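# Tip the clamp frame over, catch it on a finger and lower it shut

## Robot

A 6-joint arm with a two-finger parallel gripper is mounted at the origin on the work surface. World frame = base frame: x ahead of the robot, y to its left, z up, the work surface at z = 0. Lengths are in m, angles in rad, forces in N, time in s.
With the tool pointing down it reaches from about 0.25 to 0.775 m from the base axis. Payload 8.9 kg.
Tool frame: the origin (TCP) lies midway between the tips of the shut fingers; the grasp point (between the pads) lies 19 mm behind it; y points along the fingers, z is the direction in which the jaws open and shut, and the axes are right-handed (so a half turn about y gives the same grasp; the last joint's range is limited). The gripper opens to 85 mm and grips with 20 to 120 N. Pads are 22 mm wide; open, the fingers measure 114 mm over their backs; the gripper's body (76 mm by 85 mm) begins 54 mm behind the grasp point. The pads swing forward as they close: fully open they stand 13 mm farther back than shut.
Start: joints at [1.119, 0.291, -0.153, 1.127, 0, 1.431], TCP at [0.162, 0.5, 0.231] pointing down, gripper open.
Joint ranges: [-2.52, 2.52], [-0.91, 1.74], [-1.3, 1.37], [-1.96, 2.02], [-1.52, 1.47], [-3.14, 3.14]. Speed limits (rad/s): [2.22, 2.22, 2.79, 3.14, 3.14, 3.14].

## Interface

Orientations are given as a 3x3 rotation matrix whose columns are the frame's x, y, z axes.
In Python, from rig import ctrl gives the robot as it stands.
- The arm moves only by the tool arm_command, never from a script. Its argument "steps" is a list of rows, each a list of 5 numbers: the opening, from -1 (shut) to 1 (fully open), then the shift along the tool's x, y, z in m, then the turn about the tool's y in degrees. A call has 1 to 8 rows; each row shifts and turns the pose as measured when the row begins, along the tool's axes as they then stand; what a row does not reach is not made up. A row lasts 1/8 s, in which the tool goes at most 62.5 mm and 10.7 degrees, less where a joint would pass 70% of its speed; a pose out of reach is approached as far as the arm can. A call with a gripper value outside its range is refused whole. The fingers move at their own pace and stop on an object; the grip force is fixed at half the most. Time passes only in rows, so rows that do not move let the fingers close. It gives the time, the measured TCP pose, the force and the opening at its end, in the units of the state.
- ctrl.state(): the state, without advancing time (a new reading comes with each control period).
- ctrl.read_camera(name): name is "side" or "top"; returns a dict with "color" (420x560x3 uint8, blue, green, red), "fx", "fy", "cx", "cy" (pixels), "origin" and "rotation" of the camera in the world. Camera axes: x right, y down, z forward; pixel columns grow to the right and rows downward; lengths in m; the calibration is good to about 2 mm. A picture is of the moment at which its call begins. There is no depth.
- ctrl.job_done(): hands the job in, once; it reports no verdict.
The state is a dict: "clock": time; "qpos": joint angles; "joint_velocities": joint speeds; "effort": joint torques, N m; "ee_pos": TCP position; "tool_rot": TCP orientation; "ft_force": force on the tool from outside, world axes, zero at the start; "torque": the same for the moment, N m; "gripper_width": finger opening in m.
Only numpy, scipy, OpenCV 4.12 (cv2) and the standard library are available. Lean on these libraries where they do the work, as an engineer would, in place of code of your own. Each camera call takes 0.05 s, during which the arm holds its last target. There are 200 camera calls.

## Task

The hinged sheet frame of the small forming box stands open, leaning back. Nudge it forward from behind until it falls by itself, catch it from below on the outside of a finger well before it shuts, then lower it slowly until it rests fully shut and move the hand clear. Never grip the frame, strike it hard or let it slam, and leave the two moulds in the box and everything lying about on the table as they are.

Things in the scene. Friction and masses are not known exactly. Their poses are not given: they have to be found in the camera images.
- former: Fixed pine vacuum-forming box with a dark perforated platen, 180 (x) x 220 (y) x 90 mm high, open on top. Origin: centre of its underside on the table; z up. Two plywood posts (22 x 45, 105 mm high, y = +-85) stand outside its +x wall, x = 90 to 112. The shut frame reaches towards its -x and overhangs that wall (outer face x = -90) by 55 mm, with free space beneath.
- frame (a joint): Angle of the frame, rad: 0 shut (level), 1.571 upright, 1.75 rear stop; starts leaning back, 1.6 to 1.75. Stiff damped hinge: within about 0.2 of upright it stays or creeps; below about 1.33 it falls by itself, slowly at first, in about 3 s, and would shut at 0.5 to 1 rad/s, a slam. It should close slower than 0.3 rad/s. Frame about 0.5 kg; 2 to 3 N under its lip carry it.
- former_hinge (a point): Middle of the frame's hinge line, which runs along the box's y axis at x = +90, z = +90 mm in the box frame; axes are those of the box. At frame angle q the lip lies 235*cos(q) mm from here towards the box's -x and 235*sin(q) mm higher.
- frame_lip (a point): Middle of the outer edge of the frame's teal tongue, on the underside, 235 mm from the hinge. The tongue is 120 mm wide (along the hinge), 12 mm thick and runs 50 mm inward to the pine frame (220 mm wide, 14 mm thick, white sheet, black binder clips on two sides). Axes at joint 0 as the box's, turning with the frame; shut, the underside is level, 90 mm above the table.
- mould_a: Log slice 44 mm across, 24 mm high, standing loose on the platen in the box; leave alone. Origin: centre of underside.
- mould_b: Second such log slice on the platen; leave alone. Origin: centre of underside.
- log_a: Log slice 48 mm across, 30 mm high, on the table; leave alone. Origin: centre of underside.
- log_b: Log slice 42 mm across, 26 mm high, on the table; leave alone. Origin: centre of underside.
- strip: Pine strip 160 x 15 x 15 mm lying on the table along its x axis; leave alone. Origin: centre of underside.
- bottle: Black drinking bottle, 64 mm across, 190 mm high, upright on the table; leave alone. Origin: centre of underside.
- spatula: Spatula with green handle lying on the table along its x axis; leave alone.
- clip: Loose black binder clip 36 x 26 x 20 mm on the table; leave alone. Origin: centre of underside.

How it is judged:
On the way, in this order (a step that is already met when the one before it is completed fails the run):
1. the tipped frame falls by itself, touched by no finger (value of joint frame between 0.35 and 1.4 rad and velocity of joint frame below -0.06 rad/s and contact force between the fingers and frame below 0.05 N), for 0.15 s.
2. the frame, still 0.12 to 0.7 rad open, is carried on a finger, coming down slower than 0.3 rad/s (value of joint frame between 0.12 and 0.7 rad and velocity of joint frame above -0.3 rad/s and contact force between the fingers and frame above 0.4 N), for 0.3 s.
At the end, for the whole second after the job is handed in: the frame rests shut (joint below 0.03 rad) and still (value of joint frame below 0.03 rad and velocity of joint frame between -0.05 and 0.05 rad/s); the robot touches nothing.
It fails at once if the frame slams: faster than 0.4 rad/s between 0.2 and 0.04 rad from shut (value of joint frame between 0.04 and 0.2 rad and velocity of joint frame below -0.4 rad/s).
It fails at once if a finger strikes, grips or forces the frame with more than 22 N (contact force between the fingers and frame above 22 N).
It fails at once if a mould in the box is moved by more than 10 mm (distance of any of mould_a, mould_b from where it was at the start of the episode above 0.01 m).
It fails at once if something lying on the table is moved by more than 15 mm (distance of any of log_a, log_b, strip, bottle, spatula, clip from where it was at the start of the episode above 0.015 m).
It also fails if it takes over 53 s, if anything falls off the work surface, if the arm or the gripper's body presses on something with over 40 N, if the wrist force passes 120 N, or if a joint passes its speed limit or range.

## Working session

There is one attempt and no reset: what is moved stays moved. The work goes in short steps, Python scripts to look and compute and a tool call to move; the robot and the scene stay as the last step left them, time stands still between calls to the robot, and variables do not carry over. Pictures are saved under pics/ and viewed, about 8 in all and at most 12, crops included, and the job is handed in when it is done.

Besides the shell and the picture viewer there is one more tool, called after ">>>" by a JSON object that holds its "api" and its "payload", one argument or row to a line. arm_command: Moves the arm, as the interface text tells. Its arguments: {"type":"object","properties":{"steps":{"type":"array","items":{"type":"array","items":{"type":"number"}}}},"required":["steps"]}

```bash
mkdir -p pics; ls; python3 - <<'E'
from rig import ctrl
import cv2,numpy as np
s=ctrl.state();print(s)
for n in("side","top"):
    c=ctrl.read_camera(n);cv2.imwrite(f"pics/{n}0.png",c["color"])
    print(n,c["fx"],c["fy"],c["cx"],c["cy"],np.round(c["origin"],4).tolist(),np.round(c["rotation"],4).tolist())
E
```

```text
pics
{'clock': 0.0, 'qpos': array([ 1.11873605e+00,  2.91297963e-01, -1.54116397e-01,  1.12671619e+00,
        1.81760943e-05,  1.43147799e+00]), 'joint_velocities': array([-0.00189383,  0.00114037, -0.00283423, -0.00034827, -0.00111351,
       -0.0003913 ]), 'effort': array([-1.46052382e-03, -5.37147045e+01,  3.31364536e+01,  1.60536671e-02,
       -3.42614248e-04, -2.64997709e-06]), 'ee_pos': array([0.1613314 , 0.49913352, 0.23072683]), 'tool_rot': array([[ 9.51493473e-01, -5.99164771e-04,  3.07668348e-01],
       [-3.07668865e-01, -1.19225828e-03,  9.51492747e-01],
       [-2.03280798e-04, -9.99999110e-01, -1.31877032e-03]]), 'ft_force': array([-0.49083306,  0.47787722,  0.5899741 ]), 'torque': array([-0.04150559, -0.0162835 , -0.00541666]), 'gripper_width': 0.08538518609620954}
side 393.1576123913488 393.1576123913488 276.0530847774813 210.85847421771163 [0.4469, -0.6052, 0.7138] [[0.9866, -0.1103, 0.1199], [-0.1629, -0.6765, 0.7182], [0.0019, -0.7281, -0.6855]]
top 522.0100686421824 522.0100686421824 286.6366918112338 212.51039783057038 [0.4158, 0.0508, 1.3967] [[0.0038, -0.9933, 0.1156], [-0.9999, -0.0027, 0.0098], [-0.0094, -0.1156, -0.9932]]
```

View pics/side0.png

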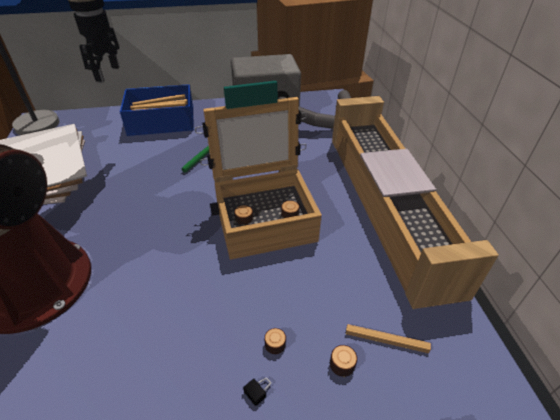

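View pics/top0.png

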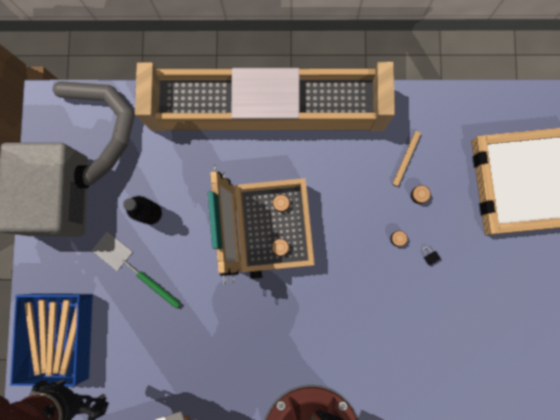

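The side view shows the box at about (265,215), with the open frame leaning towards the back and its teal tongue at (252,95). In the top view the box's near rim has corners at about (303,180) and (313,265). The hinge is on the left (+y), the tongue is at (213,220), and the bottle at (143,210) and spatula at (140,275) lie behind the frame. I'll enlarge the box for corner pixels.

```bash
cat > h.py <<'E'
import numpy as np,cv2
from rig import ctrl
def ray(c,u,v):
    d=np.array(c["rotation"])@np.array([(u-c["cx"])/c["fx"],(v-c["cy"])/c["fy"],1]);return np.array(c["origin"]),d
def atz(c,u,v,z):
    o,d=ray(c,u,v);return o+d*(z-o[2])/d[2]
def proj(c,p):
    q=np.array(c["rotation"]).T@(np.array(p)-np.array(c["origin"]));return c["fx"]*q[0]/q[2]+c["cx"],c["fy"]*q[1]/q[2]+c["cy"]
E
python3 - <<'E'
import cv2,numpy as np
a=cv2.imread("pics/top0.png")[160:290,110:330];a=cv2.resize(a,None,fx=3.6,fy=3.6,interpolation=cv2.INTER_CUBIC)
for u in range(120,330,20):
    cv2.putText(a,str(u),(int((u-110)*3.6),10),0,.35,(0,255,255),1);cv2.line(a,(int((u-110)*3.6),12),(int((u-110)*3.6),468),(0,255,255),1)
for v in range(170,290,20):
    cv2.putText(a,str(v),(0,int((v-160)*3.6)),0,.35,(0,255,255),1);cv2.line(a,(0,int((v-160)*3.6)),(792,int((v-160)*3.6)),(0,255,255),1)
cv2.imwrite("pics/top0c.png",a)
E
```

```text
(no output)
```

View pics/top0c.png

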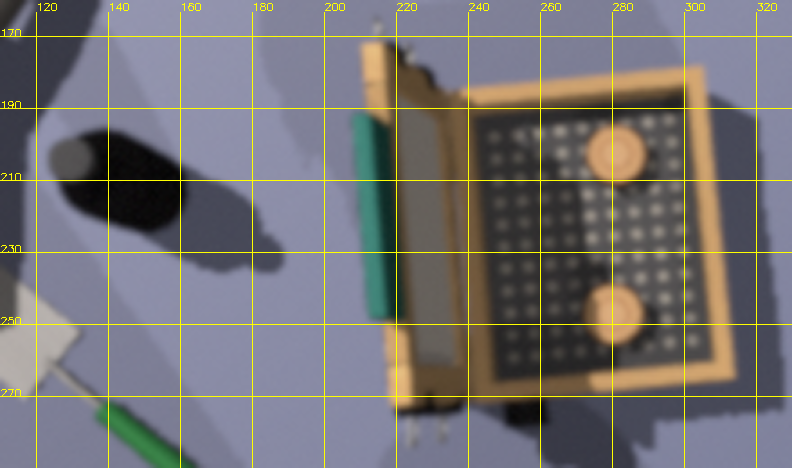

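The crop gives the box's front rim corners at (303,178.5) and (313,265). The tongue's edge runs (207,192)–(213,249), and the bottle base is near (145,215).

```bash
cat >> h.py <<'E'
def loadtop(): return dict(fx=522.0100686,fy=522.0100686,cx=286.63669,cy=212.510398,origin=np.array([0.4158,0.0508,1.3967]),rotation=np.array([[0.0038,-0.9933,0.1156],[-0.9999,-0.0027,0.0098],[-0.0094,-0.1156,-0.9932]]))
def loadside(): return dict(fx=393.1576,fy=393.1576,cx=276.05308,cy=210.85847,origin=np.array([0.4469,-0.6052,0.7138]),rotation=np.array([[0.9866,-0.1103,0.1199],[-0.1629,-0.6765,0.7182],[0.0019,-0.7281,-0.6855]]))
E
python3 - <<'E'
from h import *
c=loadtop();s=loadside()
A=atz(c,303,178.5,.09);B=atz(c,313,265,.09)
print(A,B,np.linalg.norm(A-B))
ey=(A-B)/np.linalg.norm(A-B)   # along hinge
th=np.arctan2(ey[1],ey[0]);
ex=np.array([-ey[1],ey[0],0]);  # +y-ish
if ex[1]<0: ex=-ex
M=(A+B)/2; H=M+ex*.18
print("ey",ey,"ex",ex,"hinge",H)
up=np.array([0,0,1])
for q in(1.6,1.65,1.7,1.75):
    o=-ex*np.cos(q)+up*np.sin(q); n=ex*np.sin(q)+up*np.cos(q)  # n: top-side normal (rearward when open)
    P=[H+.235*o+k*ey+t*n for k in(.06,-.06) for t in(0,.012)]
    print(q,[np.round(proj(c,p)).tolist() for p in P],"side",[np.round(proj(s,p)).tolist() for p in P])
    print("lip",H+.235*o)
for n,uv in dict(bottle=(145,213),botTop=(131,204)).items(): print(n,atz(c,*uv,.19 if n=='botTop' else 0.05))
print("handle",atz(c,182,304,0),atz(c,138,273,0))
E
python3 - <<'E'
import cv2
a=cv2.imread("pics/side0.png")[60:260,170:340];a=cv2.resize(a,None,fx=3,fy=3,interpolation=cv2.INTER_CUBIC)
for u in range(180,340,20):
    cv2.putText(a,str(u),((u-170)*3,10),0,.35,(0,255,255),1);cv2.line(a,((u-170)*3,12),((u-170)*3,598),(0,255,255),1)
for v in range(80,260,20):
    cv2.putText(a,str(v),(0,(v-60)*3),0,.35,(0,255,255),1);cv2.line(a,(0,(v-60)*3),(508,(v-60)*3),(0,255,255),1)
cv2.imwrite("pics/side0c.png",a)
E
```

```text
[0.65493157 0.02248134 0.09      ] [ 0.43648361 -0.00245319  0.09      ] 0.2198664152680619
ey [0.99354855 0.11340762 0.        ] ex [-0.11340762  0.99354855  0.        ] hinge [0.52529422 0.18885281 0.09      ]
1.6 [[219.0, 191.0], [213.0, 192.0], [224.0, 249.0], [219.0, 250.0]] side [[277.0, 84.0], [276.0, 82.0], [223.0, 91.0], [222.0, 89.0]]
lip [0.52451603 0.19567043 0.3248998 ]
1.65 [[213.0, 192.0], [208.0, 193.0], [219.0, 250.0], [213.0, 250.0]] side [[276.0, 82.0], [275.0, 80.0], [222.0, 89.0], [222.0, 87.0]]
lip [0.52318559 0.20732627 0.32426328]
1.7 [[208.0, 193.0], [202.0, 194.0], [213.0, 250.0], [208.0, 251.0]] side [[275.0, 80.0], [273.0, 79.0], [222.0, 87.0], [221.0, 85.0]]
lip [0.52186041 0.21893593 0.32304123]
1.75 [[202.0, 194.0], [197.0, 194.0], [208.0, 251.0], [202.0, 252.0]] side [[273.0, 79.0], [272.0, 78.0], [221.0, 85.0], [220.0, 84.0]]
lip [0.52054382 0.2304704  0.3212367 ]
bottle [0.57026293 0.43288833 0.05      ]
botTop [0.57530077 0.42673747 0.19      ]
handle [0.33399049 0.34041397 0.        ] [0.41498772 0.46010199 0.        ]
```

View pics/side0c.png

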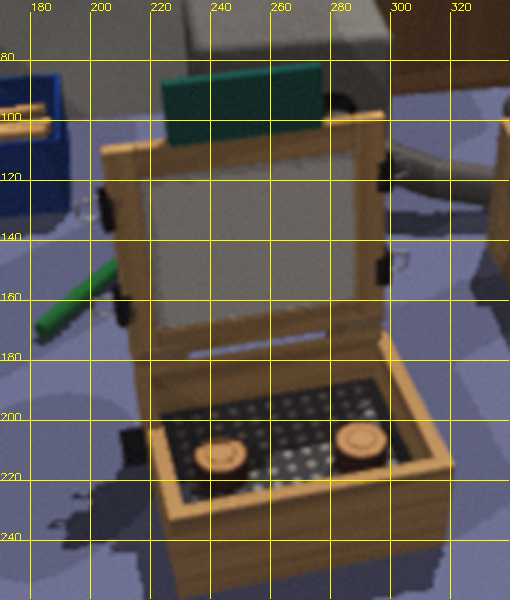

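Measurements agree: the rim is 219.9 mm long against 220 given. The hinge is at (0.525, 0.189, 0.09) and the frame at q≈1.66, falling towards world -y. I'll close the fingers, lift, and move towards the work area. I'll also test whether the arm tilts the tool at the edge of its reach, because a tilted finger would carry the tongue better.

>>> {"api": "arm_command", "payload": {
  "steps": [
    [-1,0.04,-0.03,-0.03,0],
    [-1,0.04,-0.03,-0.03,0],
    [-1,0.04,-0.03,-0.03,0],
    [-1,0.04,-0.03,-0.03,0],
    [-1,0.04,-0.04,-0.03,0],
    [-1,0.04,-0.05,-0.03,0],
    [-1,0,-0.06,0,0],
    [-1,0,-0.06,0,0]
  ]
}}

```text
clock: 1.1
ee_pos: [0.3325, 0.2537, 0.5561]
tool_rot: [[0.952, -0.007, 0.307], [-0.307, -0.009, 0.952], [-0.004, -1.0, -0.01]]
ft_force: [0.9, 0.4, 0.9]
gripper_width: 0.0001
```

>>> {"api": "arm_command", "payload": {
  "steps": [
    [-1,0,-0.06,0,0],
    [-1,0,-0.06,0,0],
    [-1,0,-0.06,0,0],
    [-1,0,-0.06,0,0]
  ]
}}

```text
clock: 1.6
ee_pos: [0.31, 0.2382, 0.638]
tool_rot: [[0.944, 0.14, 0.3], [-0.312, 0.07, 0.948], [0.112, -0.988, 0.11]]
ft_force: [0.7, 0.9, 0.5]
gripper_width: 0.0002
```

```bash
python3 -c "
from h import *
print(ctrl.state()['qpos'].round(3))"
```

```text
[ 4.680e-01  6.400e-02  6.720e-01  2.021e+00 -1.000e-03  7.810e-01]
```

The tool tilts outward once joint 4 reaches its limit, and it keeps the tilt. I'll continue.

>>> {"api": "arm_command", "payload": {
  "steps": [
    [-1,0,-0.06,0,0],
    [-1,0,-0.06,0,0],
    [-1,0,-0.06,0,0],
    [-1,0,-0.06,0,0],
    [-1,0,-0.06,0,0],
    [-1,0,-0.06,0,0]
  ]
}}

```text
clock: 2.35
ee_pos: [0.2327, 0.2048, 0.7347]
tool_rot: [[0.892, 0.377, 0.25], [-0.338, 0.187, 0.922], [0.301, -0.907, 0.294]]
ft_force: [-0.2, 0.4, 1.0]
gripper_width: 0.0001
```

```bash
python3 -c "
from h import *
print(ctrl.state()['qpos'].round(3))"
```

```text
[ 0.504 -0.161  0.723  2.021 -0.018  0.813]
```

>>> {"api": "arm_command", "payload": {
  "steps": [
    [-1,0,-0.06,0,0],
    [-1,0,-0.06,0,0],
    [-1,0,-0.06,0,0],
    [-1,0,-0.06,0,0],
    [-1,0,-0.06,0,0],
    [-1,0,-0.06,0,0],
    [-1,0,-0.06,0,0],
    [-1,0,-0.06,0,0]
  ]
}}

```text
clock: 3.35
ee_pos: [0.0797, 0.1267, 0.9104]
tool_rot: [[0.704, 0.709, -0.037], [-0.421, 0.459, 0.783], [0.572, -0.536, 0.621]]
ft_force: [-0.4, 0.1, 0.6]
gripper_width: 0.0003
```

```bash
python3 -c "
from h import *
print(ctrl.state()['qpos'].round(3))"
```

```text
[ 0.647 -0.444  1.011  2.021 -0.061  0.866]
```

Tool is now tilted 58° off vertical, pointing about +x. That lets it slide under the tongue with the finger's outer face up. I'll turn 42.6° about tool y so that face points up, advancing along y as I turn.

>>> {"api": "arm_command", "payload": {
  "steps": [
    [-1,0,0.05,0,10.65],
    [-1,0,0.05,0,10.65],
    [-1,0,0.05,0,10.65],
    [-1,0,0.05,0,10.65]
  ]
}}

```text
clock: 3.85
ee_pos: [0.1689, 0.2026, 0.8357]
tool_rot: [[0.636, 0.699, 0.326], [-0.758, 0.486, 0.436], [0.147, -0.524, 0.839]]
ft_force: [-1.4, 2.0, 0.3]
gripper_width: 0.0002
```

```bash
cat >> h.py <<'E'
H=np.array([.5253,.1889,.09]);ey=np.array([.9935,.1134,0]);ex=np.array([-.1134,.9935,0])
def to(p):
    s=ctrl.state();R=s["tool_rot"];d=np.array(p)-s["ee_pos"];return (R.T@d).round(4)
def rot(): 
    s=ctrl.state();print("t",s["clock"],"p",s["ee_pos"].round(4),"q",s["qpos"].round(2));print(s["tool_rot"].round(3))
E
python3 -c "
from h import *
rot();print(to([.47,.25,.42]))"
```

```text
t 3.85 p [0.1689 0.2026 0.8357] q [ 0.79 -0.59  0.36  1.51 -0.16  1.49]
[[ 0.636  0.699  0.326]
 [-0.758  0.486  0.436]
 [ 0.147 -0.524  0.839]]
[ 0.0945  0.4516 -0.2298]
```

>>> {"api": "arm_command", "payload": {
  "steps": [
    [-1,0.012,0.055,-0.028,0],
    [-1,0.012,0.055,-0.028,0],
    [-1,0.012,0.055,-0.028,0],
    [-1,0.012,0.055,-0.028,0],
    [-1,0.012,0.055,-0.028,0],
    [-1,0.012,0.055,-0.028,0],
    [-1,0.012,0.055,-0.028,0],
    [-1,0.0,0.02,0,10]
  ]
}}

```text
clock: 4.85
ee_pos: [0.3743, 0.2444, 0.5333]
tool_rot: [[0.552, 0.703, 0.448], [-0.834, 0.46, 0.306], [0.01, -0.542, 0.84]]
ft_force: [0.3, -0.9, 1.1]
gripper_width: -0.0005
```

```bash
python3 -c "
from h import *
rot();print(to([.47,.25,.40]))"
```

```text
t 4.85 p [0.3743 0.2444 0.5333] q [ 0.15 -0.68 -0.62  0.68  0.36  1.31]
[[ 0.552  0.703  0.448]
 [-0.834  0.46   0.306]
 [ 0.01  -0.542  0.84 ]]
[ 0.0469  0.1422 -0.0675]
```

>>> {"api": "arm_command", "payload": {
  "steps": [
    [-1,0.012,0.04,-0.018,0],
    [-1,0.012,0.04,-0.018,0],
    [-1,0.012,0.04,-0.018,0],
    [-1,0.01,0.02,-0.013,0],
    [-1,0,0,0,0]
  ]
}}

```text
clock: 5.48
ee_pos: [0.4675, 0.2521, 0.3986]
tool_rot: [[0.553, 0.704, 0.446], [-0.833, 0.462, 0.304], [0.007, -0.54, 0.842]]
ft_force: [-0.4, -0.5, 0.4]
gripper_width: -0.0003
```

```bash
python3 -c "
from h import *
rot();print(to([.467,.255,.30]))
for n in('top','side'): cv2.imwrite('pics/%s1.png'%n,ctrl.read_camera(n)['color'])
a=cv2.imread('pics/top1.png')[130:430,100:400];b=cv2.imread('pics/side1.png')[20:320,130:430]
cv2.imwrite('pics/m1.png',cv2.resize(cv2.hconcat([a,b]),None,fx=1.33,fy=1.33))"
```

```text
t 5.475 p [0.4675 0.2521 0.3986] q [ 0.12 -0.45 -0.9   0.17  0.38  1.3 ]
[[ 0.553  0.704  0.446]
 [-0.833  0.462  0.304]
 [ 0.007 -0.54   0.842]]
[-0.0034  0.0542 -0.0824]Traceback (most recent call last):
  File "<string>", line 6, in <module>
    cv2.imwrite('pics/m1.png',cv2.resize(cv2.hconcat([a,b]),None,fx=1.33,fy=1.33))
                                         ~~~~~~~~~~~^^^^^^^
cv2.error: OpenCV(4.12.0) /io/opencv/modules/core/src/matrix_operations.cpp:64: error: (-215:Assertion failed) src[i].dims <= 2 && src[i].rows == src[0].rows && src[i].type() == src[0].type() in function 'hconcat'
```

The mosaic step failed because the slices differ in size. Joint 3 is at -0.9, so before descending I'll fit a quick kinematic model to check reach at the catch and shut poses.

```bash
cat > k.py <<'E'
from h import *
from scipy.optimize import least_squares
D=[([1.1187,.2913,-.1541,1.1267,0],[.1613,.4991,.2307],[0,0,-1]),
([.468,.064,.672,2.021,-.001],[.31,.2382,.638],[.14,.07,-.988]),
([.504,-.161,.723,2.021,-.018],[.2327,.2048,.7347],[.377,.187,-.907]),
([.647,-.444,1.011,2.021,-.061],[.0797,.1267,.9104],[.709,.459,-.536]),
([.79,-.59,.36,1.51,-.16],[.1689,.2026,.8357],[.699,.486,-.524]),
([.15,-.68,-.62,.68,.36],[.3743,.2444,.5333],[.703,.46,-.542]),
([.12,-.45,-.9,.17,.38],[.4675,.2521,.3986],[.704,.462,-.54])]
def fk(x,q):
    a,b,c,d,h,l4,l5=x;q1,q2,q3,q4,q5=q;f=q2-q3;p=f+q4
    r=a*np.sin(q2)+b*np.cos(q2)+c*np.cos(f)+d*np.sin(f)+l4*np.cos(p)
    z=h+a*np.cos(q2)-b*np.sin(q2)-c*np.sin(f)+d*np.cos(f)-l4*np.sin(p)
    e=np.array([np.cos(p),0,-np.sin(p)]);t=e*np.cos(q5)+np.array([0,1,0])*np.sin(q5)
    P=np.array([r,0,z])+l5*t;C,S=np.cos(q1),np.sin(q1);M=np.array([[C,-S,0],[S,C,0],[0,0,1]])
    return M@P,M@t
X=least_squares(lambda x:np.concatenate([fk(x,q)[0]-np.array(p) for q,p,y in D]),[.35,0,.3,0,.2,.05,.15]).x
if __name__=="__main__":
    print("fit",X.round(3),[np.round(np.linalg.norm(fk(X,q)[0]-p)*1e3,1) for q,p,y in D],[np.round(fk(X,q)[1]-y,2).tolist() for q,p,y in D[-2:]])
    yt=np.array([.704,.462,-.54]);lo=[-2.5,-.91,-1.3,-1.96,-1.52];hi=[2.5,1.74,1.37,2.02,1.47]
    for p in ([.467,.255,.30],[.475,.15,.295],[.40,.10,.33],[.43,-.08,.2],[.503,-.005,.145],[.505,-.022,.062],[.505,-.022,.05],[.44,-.065,.1]):
        s=least_squares(lambda q:np.concatenate([(fk(X,q)[0]-p)*5,fk(X,q)[1]-yt]),[.1,-.3,-1,.2,.3],bounds=(lo,hi))
        print(p,s.x.round(2),s.fun.round(3))
E
python3 k.py; python3 -c "
import cv2
a=cv2.imread('pics/top1.png')[120:420,100:380];b=cv2.imread('pics/side1.png')[20:320,130:410]
cv2.imwrite('pics/m1.png',cv2.resize(cv2.hconcat([a,b]),None,fx=1.4,fy=1.4))"
```

```text
fit [ 0.501 -0.003  0.39   0.063  0.301 -0.001  0.444] [np.float64(73.0), np.float64(73.2), np.float64(74.9), np.float64(80.1), np.float64(93.4), np.float64(29.4), np.float64(29.7)] [[-0.0, 0.0, -0.0], [0.0, -0.0, 0.0]]
[0.467, 0.255, 0.3] [ 0.31 -0.3  -1.11 -0.23  0.22] [ 0. -0.  0. -0. -0.  0.]
[0.475, 0.15, 0.295] [-0.33 -0.26 -1.11 -0.04  0.72] [ 0.  0.  0. -0. -0.  0.]
[0.4, 0.1, 0.33] [-0.88 -0.43 -1.08  0.74  0.99] [ 0.  0.  0. -0. -0.  0.]
[0.43, -0.08, 0.2] [-1.18  0.25 -0.99  0.62  0.97] [ 0.  0.  0. -0. -0.  0.]
[0.503, -0.005, 0.145] [-0.83  0.39 -1.09 -0.15  0.98] [-0. -0.  0. -0. -0.  0.]
[0.505, -0.022, 0.062] [-0.87  0.67 -1.09 -0.38  0.99] [ 0. -0.  0. -0. -0.  0.]
[0.505, -0.022, 0.05] [-0.87  0.71 -1.09 -0.42  0.99] [-0.  0.  0. -0. -0.  0.]
[0.44, -0.065, 0.1] [-1.13  0.54 -1.08  0.16  0.99] [ 0.  0.  0. -0. -0.  0.]
```

View pics/m1.png

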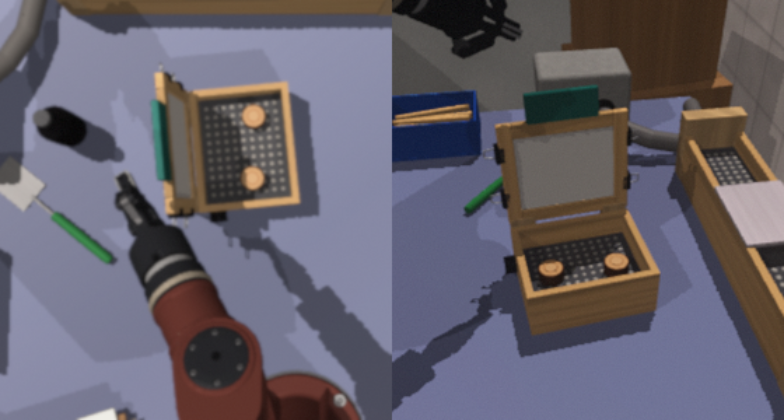

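The picture shows the fingertip at crop (122,178), just behind and to the near side of the frame, with the scene untouched. The model is missing a lateral offset of about 73 mm, so I'll add it.

```bash
sed -i 's/a,b,c,d,h,l4,l5=x/a,b,c,d,h,l4,l5,m=x/; s/np.array(\[r,0,z\])/np.array([r,m,z])/; s/\.2,\.05,\.15\]/.2,.05,.15,.07]/' k.py; python3 k.py; python3 -c "
from h import *
print(to([.467,.255,.30]))
R=ctrl.state()['tool_rot'];print('1cm along -ex:',(R.T@-ex*.01).round(4),'up:',(R.T@[0,0,.01]).round(4),'+x',(R.T@[.01,0,0]).round(4),'+y',(R.T@[0,.01,0]).round(4))"
```

```text
fit [0.505 0.001 0.385 0.061 0.299 0.117 0.323 0.073] [np.float64(0.4), np.float64(0.2), np.float64(0.4), np.float64(1.1), np.float64(1.9), np.float64(1.6), np.float64(1.5)] [[-0.0, 0.0, -0.0], [0.0, -0.0, 0.0]]
[0.467, 0.255, 0.3] [ 0.13 -0.31 -1.12 -0.19  0.37] [-0. -0.  0. -0. -0.  0.]
[0.475, 0.15, 0.295] [-0.3  -0.34 -1.1   0.02  0.7 ] [ 0.  0. -0. -0. -0.  0.]
[0.4, 0.1, 0.33] [-0.7  -0.53 -1.01  0.67  0.94] [-0. -0.  0. -0. -0.  0.]
[0.43, -0.08, 0.2] [-1.09  0.15 -0.92  0.66  0.99] [ 0.  0.  0. -0. -0.  0.]
[0.503, -0.005, 0.145] [-0.74  0.23 -1.11 -0.13  0.95] [ 0.  0.  0. -0. -0.  0.]
[0.505, -0.022, 0.062] [-0.78  0.52 -1.13 -0.4   0.97] [-0.  0.  0. -0. -0.  0.]
[0.505, -0.022, 0.05] [-0.78  0.56 -1.14 -0.44  0.97] [-0.  0.  0. -0. -0.  0.]
[0.44, -0.065, 0.1] [-1.03  0.39 -1.06  0.19  1.  ] [ 0.  0. -0. -0. -0.  0.]
[-0.0036  0.0551 -0.0852]
1cm along -ex: [ 0.0089 -0.0038 -0.0025] up: [ 0.0001 -0.0054  0.0084] +x [0.0055 0.0071 0.0044] +y [-0.0083  0.0046  0.003 ]
```

Model now fits to under 2 mm and every planned pose is within range. Descending behind the tongue's near corner.

>>> {"api": "arm_command", "payload": {
  "steps": [
    [-1,-0.001,0.018,-0.028,0],
    [-1,-0.001,0.018,-0.028,0],
    [-1,-0.001,0.018,-0.028,0],
    [-1,0,0,0,0]
  ]
}}

```text
clock: 6.08
ee_pos: [0.4689, 0.2559, 0.3098]
tool_rot: [[0.554, 0.713, 0.43], [-0.832, 0.465, 0.302], [0.015, -0.525, 0.851]]
ft_force: [0.4, 0.2, 0.4]
gripper_width: -0.0
```

```bash
python3 -c "
from h import *
rot();print(ctrl.state()['ft_force'].round(2))
for n in('top','side'): cv2.imwrite('pics/%s2.png'%n,ctrl.read_camera(n)['color'])
a=cv2.imread('pics/top2.png')[150:300,160:300];b=cv2.imread('pics/side2.png')[20:170,150:290]
cv2.imwrite('pics/m2.png',cv2.resize(cv2.hconcat([a,b]),None,fx=2.8,fy=2.8))"
```

```text
t 6.075 p [0.4689 0.2559 0.3098] q [ 0.13 -0.32 -1.12 -0.2   0.38  1.31]
[[ 0.554  0.713  0.43 ]
 [-0.832  0.465  0.302]
 [ 0.015 -0.525  0.851]]
[0.37 0.21 0.39]
```

View pics/m2.png

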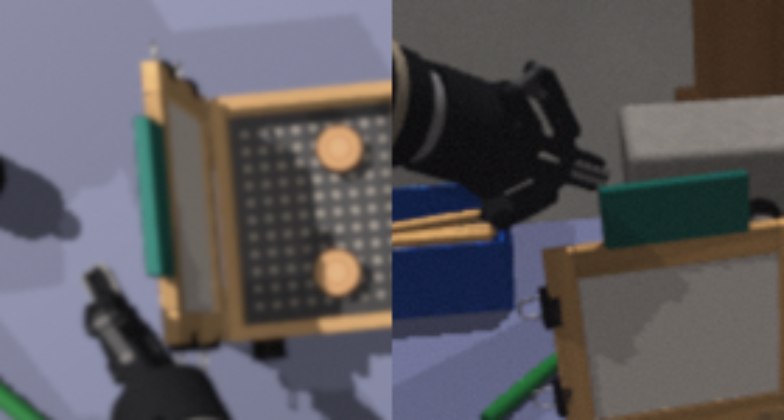

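The fingertip is behind the tongue's near end, about level with its top edge. I'll go in 20 mm further and 14 mm lower, then push forward (-y) gently.

>>> {"api": "arm_command", "payload": {
  "steps": [
    [-1,0.011,0.022,-0.003,0],
    [-1,0,0.002,-0.002,0],
    [-1,0.009,-0.004,-0.0025,0],
    [-1,0.009,-0.004,-0.0025,0],
    [-1,0.009,-0.004,-0.0025,0]
  ]
}}

```text
clock: 6.8
ee_pos: [0.4976, 0.2276, 0.3075]
tool_rot: [[0.557, 0.72, 0.413], [-0.83, 0.47, 0.301], [0.023, -0.51, 0.86]]
ft_force: [0.4, 1.4, -0.1]
gripper_width: -0.0002
```

```bash
python3 -c "
from h import *
rot();print(ctrl.state()['ft_force'].round(2))"
```

```text
t 6.8 p [0.4976 0.2276 0.3075] q [ 0.01 -0.27 -1.11 -0.23  0.48  1.23]
[[ 0.557  0.72   0.413]
 [-0.83   0.47   0.301]
 [ 0.023 -0.51   0.86 ]]
[ 0.39  1.35 -0.14]
```

>>> {"api": "arm_command", "payload": {
  "steps": [
    [-1,0.009,-0.0015,-0.007,0],
    [-1,0.009,-0.0015,-0.007,0],
    [-1,0.009,-0.0025,-0.005,0]
  ]
}}

```text
clock: 7.18
ee_pos: [0.5015, 0.1958, 0.2992]
tool_rot: [[0.558, 0.724, 0.406], [-0.829, 0.471, 0.301], [0.026, -0.505, 0.863]]
ft_force: [-0.1, 1.1, 0.3]
gripper_width: 0.0001
```

```bash
python3 -c "
from h import *
rot();print(ctrl.state()['ft_force'].round(2))"
```

```text
t 7.175 p [0.5015 0.1958 0.2992] q [-0.11 -0.26 -1.13 -0.22  0.58  1.15]
[[ 0.558  0.724  0.406]
 [-0.829  0.471  0.301]
 [ 0.026 -0.505  0.863]]
[-0.12  1.13  0.3 ]
```

>>> {"api": "arm_command", "payload": {
  "steps": [
    [-1,0.009,-0.0035,-0.0035,0],
    [-1,0.009,-0.0035,-0.0035,0],
    [-1,0.009,-0.0035,-0.0035,0]
  ]
}}

```text
clock: 7.55
ee_pos: [0.5048, 0.1637, 0.2995]
tool_rot: [[0.558, 0.726, 0.402], [-0.83, 0.471, 0.301], [0.029, -0.502, 0.865]]
ft_force: [-0.5, 1.4, -0.2]
gripper_width: -0.0001
```

```bash
python3 -c "
from h import *
rot();print(ctrl.state()['ft_force'].round(2))
for n in('top','side'): cv2.imwrite('pics/%s3.png'%n,ctrl.read_camera(n)['color'])
a=cv2.imread('pics/top3.png')[150:300,160:300];b=cv2.imread('pics/side3.png')[20:170,150:290]
cv2.imwrite('pics/m3.png',cv2.resize(cv2.hconcat([a,b]),None,fx=2.8,fy=2.8))
R=ctrl.state()['tool_rot'];P=ctrl.state()['ee_pos']
W=[[.42,.15,.33],[.41,.03,.33],[.41,-.06,.25],[.43,-.06,.145],[.503,-.005,.145]]
for w in W: print(w,(R.T@(np.array(w)-P)).round(3)); P=np.array(w)"
```

```text
t 7.55 p [0.5048 0.1637 0.2995] q [-0.23 -0.26 -1.11 -0.16  0.68  1.05]
[[ 0.558  0.726  0.402]
 [-0.83   0.471  0.301]
 [ 0.029 -0.502  0.865]]
[-0.46  1.44 -0.2 ]
[0.42, 0.15, 0.33] [-0.036 -0.083 -0.012]
[0.41, 0.03, 0.33] [ 0.094 -0.064 -0.04 ]
[0.41, -0.06, 0.25] [ 0.072 -0.002 -0.096]
[0.43, -0.06, 0.145] [ 0.008  0.067 -0.083]
[0.503, -0.005, 0.145] [-0.005  0.079  0.046]
```

View pics/m3.png

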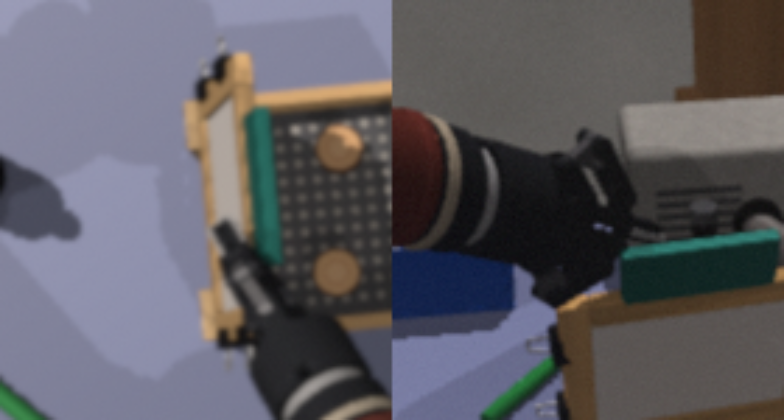

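The frame has come forward: its tongue is now over the box edge, with the near corner at about top pixel (260,242). The finger is behind it. I'll get the angle.

```bash
python3 -c "
from h import *
c=loadtop();s=loadside();up=np.array([0,0,1])
for q in(1.4,1.3,1.25,1.2,1.15,1.1):
    o=-ex*np.cos(q)+up*np.sin(q)
    n=ex*np.sin(q)+up*np.cos(q)
    P=[H+.235*o-.06*ey,H+.235*o-.06*ey+.012*n]
    print(q,[np.round(proj(k,p)) for k in(c,s) for p in P])
"
```

```text
1.4 [array([247., 246.]), array([241., 247.]), array([228., 103.]), array([227.,  99.])]
1.3 [array([258., 245.]), array([253., 246.]), array([230., 110.]), array([229., 106.])]
1.25 [array([264., 245.]), array([258., 245.]), array([231., 114.]), array([230., 110.])]
1.2 [array([269., 244.]), array([264., 245.]), array([232., 119.]), array([231., 114.])]
1.15 [array([274., 244.]), array([269., 244.]), array([234., 124.]), array([232., 119.])]
1.1 [array([280., 244.]), array([274., 244.]), array([235., 129.]), array([234., 123.])]
```

q≈1.28, so it should be falling. Now retract, go over, and come down in front.

>>> {"api": "arm_command", "payload": {
  "steps": [
    [-1,-0.02,-0.045,-0.004,0],
    [-1,-0.02,-0.045,-0.008,0],
    [-1,0.035,-0.024,-0.014,0],
    [-1,0.035,-0.024,-0.015,0],
    [-1,0.035,-0.024,-0.016,0],
    [-1,0.035,-0.003,-0.03,0],
    [-1,0.03,-0.001,-0.04,0],
    [-1,0.02,0,-0.04,0]
  ]
}}

```text
clock: 8.65
ee_pos: [0.4023, -0.0705, 0.2466]
tool_rot: [[0.562, 0.725, 0.399], [-0.825, 0.457, 0.331], [0.057, -0.515, 0.855]]
ft_force: [0.2, 0.0, 0.3]
gripper_width: 0.0002
```

```bash
python3 -c "
from h import *
rot()
for n in('top','side'): cv2.imwrite('pics/%s4.png'%n,ctrl.read_camera(n)['color'])
R=ctrl.state()['tool_rot'];P=ctrl.state()['ee_pos']
W=[[.43,-.06,.145],[.503,-.005,.145]]
for w in W: print(w,(R.T@(np.array(w)-P)).round(3)); P=np.array(w)
# teal detection
for n in('top','side'):
    h=cv2.cvtColor(cv2.imread('pics/%s4.png'%n),cv2.COLOR_BGR2HSV)
    m=cv2.inRange(h,(75,110,40),(100,255,255));k,l,st,ce=cv2.connectedComponentsWithStats(m);print(n,st[1:][st[1:,4]>80].tolist())
"
```

```text
t 8.65 p [ 0.4023 -0.0705  0.2466] q [-1.18  0.05 -0.9   0.91  1.   -0.4 ]
[[ 0.562  0.725  0.399]
 [-0.825  0.457  0.331]
 [ 0.057 -0.515  0.855]]
[0.43, -0.06, 0.145] [ 0.002  0.077 -0.071]
[0.503, -0.005, 0.145] [-0.005  0.078  0.047]
top [[259, 188, 15, 56, 569]]
side [[234, 112, 58, 14, 343]]
```

Frame at q≈1.16. Moving down in front.

>>> {"api": "arm_command", "payload": {
  "steps": [
    [-1,0.0,0.038,-0.036,0],
    [-1,0.001,0.038,-0.036,0],
    [-1,0,0.025,0.014,0],
    [-1,-0.003,0.03,0.016,0]
  ]
}}

```text
clock: 9.25
ee_pos: [0.4819, -0.0245, 0.1408]
tool_rot: [[0.556, 0.725, 0.406], [-0.83, 0.455, 0.323], [0.05, -0.516, 0.855]]
ft_force: [1.0, -1.0, -0.3]
gripper_width: 0.0
```

```bash
cat > fr.py <<'E'
from h import *
from scipy.optimize import minimize_scalar
def corners(q):
    up=np.array([0,0,1]);o=-ex*np.cos(q)+up*np.sin(q);n=ex*np.sin(q)+up*np.cos(q)
    return [H+r*o+k*ey+t*n for r in(.187,.235) for k in(-.06,.06) for t in(0,.012)]
def look(tag):
    s=ctrl.state()
    for nm in('top','side'):
        c=ctrl.read_camera(nm);cv2.imwrite(f'pics/{nm}{tag}.png',c['color'])
        m=cv2.inRange(cv2.cvtColor(c['color'],cv2.COLOR_BGR2HSV),(75,110,40),(100,255,255))
        k,l,st,ce=cv2.connectedComponentsWithStats(m);i=1+np.argmax(st[1:,4]);b=st[i]
        hull=lambda q:cv2.convexHull(np.array([proj(c,p) for p in corners(q)],np.float32))
        def cost(q):
            z=np.zeros(m.shape,np.uint8);cv2.fillConvexPoly(z,hull(q).astype(np.int32),255)
            return np.count_nonzero(z^((l==i)*255).astype(np.uint8))
        qs=np.arange(0,1.8,.01);f=[cost(q) for q in qs];print(nm,'q',qs[np.argmin(f)].round(2),'cost',min(f),b.tolist())
    print('t',s['clock'],'p',s['ee_pos'].round(4),'F',s['ft_force'].round(2));print(s['tool_rot'].round(3).tolist())
def way(*W):
    s=ctrl.state();R=s['tool_rot'];P=s['ee_pos']
    for w in W: print(w,(R.T@(np.array(w)-P)).round(4));P=np.array(w)
E
python3 -c "
from fr import *
look('5');way([.503,-.005,.145])"
```

```text
top q 0.97 cost 295 [270, 188, 17, 55, 681]
side q 0.99 cost 620 [238, 125, 58, 15, 365]
t 9.25 p [ 0.4819 -0.0245  0.1408] F [ 1.02 -1.03 -0.34]
[[0.556, 0.725, 0.406], [-0.83, 0.455, 0.323], [0.05, -0.516, 0.855]]
[0.503, -0.005, 0.145] [-0.0024  0.0212  0.0174]
```

Frame at q≈1.0 and falling. Taking the catch position and waiting.

>>> {"api": "arm_command", "payload": {
  "steps": [
    [-1,-0.002,0.022,0.018,0],
    [-1,0,0,0.002,0],
    [-1,0,0,0,0],
    [-1,0,0,0,0]
  ]
}}

```text
clock: 9.85
ee_pos: [0.505, -0.0033, 0.1494]
tool_rot: [[0.562, 0.724, 0.4], [-0.825, 0.458, 0.331], [0.056, -0.516, 0.855]]
ft_force: [0.6, -1.3, -0.1]
gripper_width: -0.0003
```

```bash
python3 -c "
from fr import *
look('6');way([.503,-.005,.145])"
```

```text
top q 0.8 cost 296 [286, 188, 20, 55, 816]
side q 0.76 cost 238 [242, 152, 59, 14, 372]
t 9.85 p [ 0.505  -0.0033  0.1494] F [ 0.6  -1.33 -0.13]
[[0.562, 0.724, 0.4], [-0.825, 0.458, 0.331], [0.056, -0.516, 0.855]]
[0.503, -0.005, 0.145] [-0.0001 -0.0001 -0.005 ]
```

>>> {"api": "arm_command", "payload": {
  "steps": [
    [-1,0,0,0,0],
    [-1,0,0,0,0],
    [-1,0,0,0,0],
    [-1,0,0,0,0],
    [-1,0,0,0,0],
    [-1,0,0,0,0],
    [-1,0,0,0,0],
    [-1,0,0,0,0]
  ]
}}

```text
clock: 10.95
ee_pos: [0.5043, -0.0049, 0.148]
tool_rot: [[0.559, 0.724, 0.405], [-0.828, 0.455, 0.329], [0.054, -0.519, 0.853]]
ft_force: [-3.3, -2.6, -0.3]
gripper_width: 0.0002
```

```bash
python3 -c "
from fr import *
look('7');way([.503,-.005,.145])
b=cv2.imread('pics/side7.png')[100:280,150:360];a=cv2.imread('pics/top7.png')[150:330,210:340]
cv2.imwrite('pics/m7.png',cv2.resize(cv2.hconcat([a,b]),None,fx=2.3,fy=2.3))"
```

```text
top q 0.39 cost 227 [303, 191, 21, 51, 878]
side q 0.48 cost 199 [246, 181, 60, 18, 527]
t 10.95 p [ 0.5043 -0.0049  0.148 ] F [-3.33 -2.57 -0.28]
[[0.559, 0.724, 0.405], [-0.828, 0.455, 0.329], [0.054, -0.519, 0.853]]
[0.503, -0.005, 0.145] [-0.0008  0.0006 -0.0031]
```

View pics/m7.png

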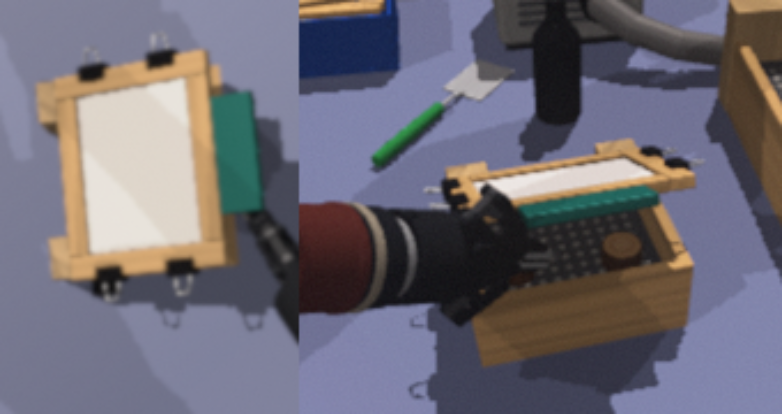

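Caught at q≈0.42, with the tongue's near corner on the finger (top crop (257,215)) and about 4 N on the hand. The force is mostly along the finger, so contact may be near the knuckle. I'll back off a few mm along the finger to carry the tongue nearer the tip.

>>> {"api": "arm_command", "payload": {
  "steps": [
    [-1,0,-0.003,0,0],
    [-1,0,-0.003,0,0],
    [-1,0,-0.003,0,0],
    [-1,0,-0.003,0,0]
  ]
}}

```text
clock: 11.55
ee_pos: [0.4949, -0.0101, 0.1545]
tool_rot: [[0.56, 0.723, 0.404], [-0.827, 0.456, 0.329], [0.054, -0.519, 0.853]]
ft_force: [0.6, 0.1, -2.9]
gripper_width: 0.0004
```

```bash
python3 -c "
from fr import *
look('8')"
```

```text
top q 0.32 cost 220 [305, 191, 22, 52, 875]
side q 0.41 cost 199 [247, 188, 59, 19, 610]
t 11.55 p [ 0.4949 -0.0101  0.1545] F [ 0.57  0.14 -2.87]
[[0.56, 0.723, 0.404], [-0.827, 0.456, 0.329], [0.054, -0.519, 0.853]]
```

The frame is now carried squarely: 2.9 N straight down, at q≈0.37. Lowering slowly.

>>> {"api": "arm_command", "payload": {
  "steps": [
    [-1,0,0.001,-0.002,0],
    [-1,0.0003,0.0018,-0.0036,0],
    [-1,0.0003,0.0018,-0.0036,0],
    [-1,0.0003,0.0018,-0.0036,0],
    [-1,0.0003,0.0018,-0.0036,0],
    [-1,0.0003,0.0018,-0.0036,0],
    [-1,0.0003,0.0018,-0.0036,0],
    [-1,0.0003,0.0018,-0.0036,0]
  ]
}}

```text
clock: 12.65
ee_pos: [0.4956, -0.0159, 0.1224]
tool_rot: [[0.559, 0.724, 0.404], [-0.827, 0.454, 0.33], [0.055, -0.519, 0.853]]
ft_force: [-0.8, -1.7, -1.0]
gripper_width: -0.0001
```

```bash
python3 -c "
from fr import *
look('9')"
```

```text
top q 0.11 cost 178 [310, 193, 22, 50, 848]
side q 0.25 cost 287 [249, 201, 59, 22, 730]
t 12.65 p [ 0.4956 -0.0159  0.1224] F [-0.81 -1.73 -1.  ]
[[0.559, 0.724, 0.404], [-0.827, 0.454, 0.33], [0.055, -0.519, 0.853]]
```

>>> {"api": "arm_command", "payload": {
  "steps": [
    [-1,0,0.0018,-0.0032,0],
    [-1,0,0.0018,-0.0032,0],
    [-1,0,0.0018,-0.0032,0],
    [-1,0,0.0018,-0.0032,0],
    [-1,0,0.0018,-0.0032,0]
  ]
}}

```text
clock: 13.38
ee_pos: [0.4957, -0.0173, 0.1029]
tool_rot: [[0.559, 0.724, 0.404], [-0.828, 0.454, 0.33], [0.055, -0.519, 0.853]]
ft_force: [-1.6, -1.7, -1.8]
gripper_width: 0.0002
```

```bash
python3 -c "
from fr import *
look('10')"
```

```text
top q 0.02 cost 221 [312, 194, 21, 50, 816]
side q 0.16 cost 263 [249, 208, 59, 24, 803]
t 13.375 p [ 0.4957 -0.0173  0.1029] F [-1.63 -1.69 -1.83]
[[0.559, 0.724, 0.404], [-0.828, 0.454, 0.33], [0.055, -0.519, 0.853]]
```

Still carried, at q≈0.1. I'll slow down for the last part.

>>> {"api": "arm_command", "payload": {
  "steps": [
    [-1,0,0.0014,-0.0025,0],
    [-1,0,0.0014,-0.0025,0],
    [-1,0,0.0014,-0.0025,0],
    [-1,0,0.0014,-0.0025,0],
    [-1,0,0.0014,-0.0025,0],
    [-1,0,0.0014,-0.0025,0],
    [-1,0,0.0014,-0.0025,0],
    [-1,0,0.0014,-0.0025,0]
  ]
}}

```text
clock: 14.48
ee_pos: [0.4957, -0.0189, 0.0785]
tool_rot: [[0.559, 0.724, 0.405], [-0.828, 0.454, 0.33], [0.055, -0.519, 0.853]]
ft_force: [-0.2, -1.3, -2.0]
gripper_width: -0.0003
```

```bash
python3 -c "
from fr import *
look('11')"
```

```text
top q 0.02 cost 287 [313, 195, 21, 49, 784]
side q 0.03 cost 289 [250, 216, 58, 26, 860]
t 14.475 p [ 0.4957 -0.0189  0.0785] F [-0.23 -1.33 -1.98]
[[0.559, 0.724, 0.405], [-0.828, 0.454, 0.33], [0.055, -0.519, 0.853]]
```

>>> {"api": "arm_command", "payload": {
  "steps": [
    [-1,0,0.0014,-0.0025,0],
    [-1,0,0.0014,-0.0025,0],
    [-1,0,0.0014,-0.0025,0],
    [-1,0,0.0014,-0.0025,0],
    [-1,0,0.0014,-0.0025,0],
    [-1,0,0.0014,-0.0025,0],
    [-1,0,0.0014,-0.0025,0],
    [-1,0,0.0014,-0.0025,0]
  ]
}}

```text
clock: 15.58
ee_pos: [0.4958, -0.0197, 0.0547]
tool_rot: [[0.56, 0.724, 0.403], [-0.827, 0.456, 0.329], [0.055, -0.517, 0.854]]
ft_force: [-0.1, -0.6, -0.4]
gripper_width: 0.0
```

```bash
python3 -c "
from fr import *
look('12')"
```

```text
top q 0.02 cost 298 [313, 196, 21, 49, 763]
side q 0.0 cost 294 [250, 219, 58, 26, 881]
t 15.575 p [ 0.4958 -0.0197  0.0547] F [-0.07 -0.6  -0.37]
[[0.56, 0.724, 0.403], [-0.827, 0.456, 0.329], [0.055, -0.517, 0.854]]
```

Shut, with no load on the finger. Backing the hand out and away.

>>> {"api": "arm_command", "payload": {
  "steps": [
    [-1,0.004,-0.02,-0.006,0],
    [-1,0.009,-0.042,-0.012,0],
    [-1,0.009,-0.042,-0.006,0],
    [-1,0.004,-0.045,0.01,0],
    [-1,0,-0.04,0.02,0],
    [-1,0,-0.02,0.02,0],
    [-1,0,0,0,0],
    [-1,0,0,0,0]
  ]
}}

```text
clock: 16.68
ee_pos: [0.3795, -0.1196, 0.1793]
tool_rot: [[0.56, 0.722, 0.406], [-0.827, 0.454, 0.333], [0.056, -0.522, 0.851]]
ft_force: [0.3, -0.4, -0.8]
gripper_width: 0.0002
```

```bash
python3 -c "
from fr import *
look('13')
b=cv2.imread('pics/side13.png')[:,:400];a=cv2.imread('pics/top13.png')[:,100:500]
cv2.imwrite('pics/m13.png',cv2.hconcat([a,b]))"
```

```text
top q 0.02 cost 303 [313, 196, 21, 48, 762]
side q 0.0 cost 342 [250, 219, 58, 25, 833]
t 16.675 p [ 0.3795 -0.1196  0.1793] F [ 0.31 -0.42 -0.78]
[[0.56, 0.722, 0.406], [-0.827, 0.454, 0.333], [0.056, -0.522, 0.851]]
```

View pics/m13.png

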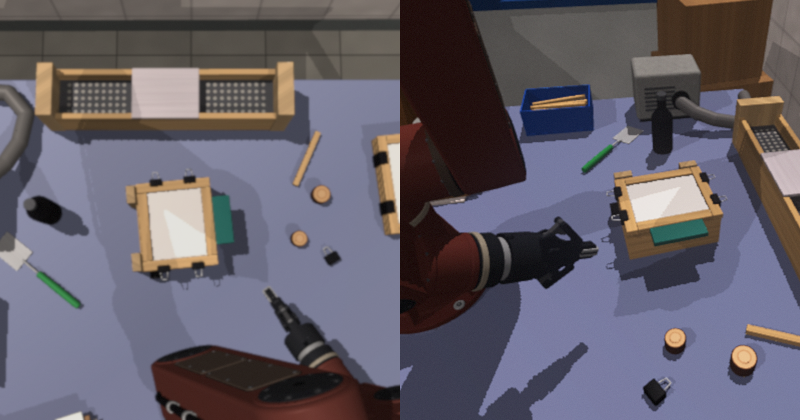

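The frame is flat on the box (top crop (180,225), teal tongue at (223,219)). The hand is clear at (270,295), and the logs, strip, clip, bottle and spatula appear where they were. Handing in.

```bash
python3 -c "
from h import *
a,b=cv2.imread('pics/top0.png'),cv2.imread('pics/top13.png')
d=cv2.absdiff(a,b).max(2)
for n,(x,y,w,h) in dict(strip=(390,128,35,62),logs=(385,180,60,90),bottle=(118,190,45,40),spat=(92,230,92,78)).items(): print(n,d[y:y+h,x:x+w].mean().round(1),(d[y:y+h,x:x+w]>60).sum())
print(ctrl.state()['joint_velocities'].round(3));print(ctrl.job_done())"
```

```text
strip 5.6 0
logs 5.7 0
bottle 5.0 0
spat 9.5 0
[ 0.004  0.006 -0.002  0.007 -0.002 -0.004]
the job is handed in; nothing more can be done
None
```

The frame is shut on the box, the hand is clear, and the job is handed in. It took about 17 s of robot time; no verdict is reported.

**What I did**
- **Tilt:** the moves only allow a turn about the tool's own axis. I drove the arm to its joint-4 limit, which tilted the tool about 58° off vertical. That let the closed fingers slide under the tongue with a finger's outer face up.
- **Nudge:** I pushed the tongue forward from behind, reading at most about 1.5 N, until the frame was at about 1.28 rad. Then I moved the hand over and in front. The frame fell freely through readings of about 1.16, 0.98 and 0.78 rad.
- **Catch and lower:** it landed on the hand at about 0.42 rad with a force of about 4 N. I backed off about 12 mm so it rested nearer the fingertip, with about 2.9 N straight down. I then lowered it at about 0.1–0.2 rad/s until the load was gone, and withdrew.

**Last checks**
- **Shut:** the final fit gave 0.00 rad from the side camera and 0.02 rad from the top camera. The two disagreed by up to 0.14 rad while lowering, so I went by the finger height then.
- **Table items:** comparing top pictures from before and after showed no change at the strip, logs, clip, bottle or spatula.
- **Forces:** the hand reads under 1 N and the arm is still.
- **Not checked:** the moulds are hidden under the shut frame, so I could not check them. The finger was not taken into the box.
- **Catch contact:** the first force ran mainly along the finger, so the frame may have landed on the knuckle before I backed off.

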